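# Ready the carrier tray and load the test weights from the safety hooks

### The arm

A 6-joint arm with a two-finger parallel gripper is mounted at the origin on a cart in front of the work surface, level with it; the furniture and walls round the work are solid. World frame = base frame: x ahead of the robot, y to its left, z up, the work surface at z = 0. Lengths are in m, angles in rad, forces in N, time in s.
With the tool pointing down it reaches from about 0.375 to 0.9 m from the base axis. Payload 3.1 kg.
Tool frame: the origin (TCP) lies on the centre line of the jaws, within the pads' length; the fingertips stand robot.tip_reach ahead of it and the grasp point (between the pads) lies 8 mm behind it (robot.tip_reach is the distance from the TCP to the fingertips, in m); z points along the fingers, y is the line along which they close (so a half turn about z gives the same grasp; the last joint's range is limited). The gripper opens to 87 mm and grips with 3 to 60 N. Pads are 19 mm wide; open, the fingers measure 117 mm over their backs; the gripper's body (75 mm by 190 mm) begins 51 mm behind the grasp point.
Start: joints at [1.091, 0.527, 1.433, -0, 1.181, -0.178], TCP at [0.186, 0.597, 0.234] pointing down, gripper open.
Joint ranges: [-3.08, 3.08], [-0.75, 2.2], [0.22, 2.44], [-1.43, 4.57], [0, 2.65], [-2.85, 2.85]. Speed limits (rad/s): [2.79, 2.79, 3.14, 3.14, 3.14, 3.14].

### API

Orientations are given as a unit quaternion [x, y, z, w].
In Python, from rig import robot gives the robot as it stands.
- The arm moves only by the tool jog_arm, never from a script. Its argument "motion" is one flat list of numbers, 7 for each row, row after row: the shift along the tool's x, y, z scaled (see below), then the turn, a rotation vector about the tool's x, y, z scaled (see below), then the gripper's target within -1 to 1 (shut at 1, half-way at 0, fully open at -1). In form: [x, y, z, rx, ry, rz, hand, x, y, z, rx, ry, rz, hand, ...]. A call has 1 to 12 rows; each row shifts and turns the commanded pose from where the row before left it, along the tool's axes as they then stand; what a row does not reach is not made up. The controller multiplies each number of a shift by 4 cm and each number of a turn by 4 degrees. A row lasts 1/8 s, in which the tool goes at most 62.5 mm and 10.7 degrees, less where a joint would pass 70% of its speed; a pose out of reach is approached as far as the arm can. A call with a number of a shift or a turn outside -1 to 1 is refused whole. A call with a gripper value outside its range is refused whole. The fingers move at their own pace and stop on an object; "grip_force" is the grip in N (left out, the last holds). Time passes only in rows, so rows that do not move let the fingers close. It gives the time, the measured TCP pose, the force, the opening and the grip force at its end, in the units of the state.
- robot.get_obs(): the state, without advancing time (a new reading comes with each control period).
- robot.camera(name): name is "scene" or "top" or "wrist"; returns the picture (420x560x3 uint8, blue, green, red); there is no depth.
- robot.calibration(name): a dict with "fx", "fy", "cx", "cy" (pixels), "R" (3x3) and "t" (3): a world point X has camera coordinates R X + t; the wrist camera has in their place "T_tool_cam" (4x4, takes a point from camera to tool coordinates, whose origin is the TCP and whose axes are the flange's). Camera axes: x right, y down, z forward; pixel columns grow to the right and rows downward; lengths in m; the calibration is good to about 2 mm. A picture is of the moment at which its call begins: read the wrist's pose just before it. calibration takes no time and is no camera call.
- robot.hand_in(): hands the job in; it is judged then, once.
The state is a dict: "time": time; "q": joint angles; "joint_velocities": joint speeds; "joint_torque": joint torques, N m; "position": TCP position; "tool_rot": TCP orientation; "ft_force": force on the tool from outside, world axes, zero at the start; "moment": the same for the moment, N m; "grip_width": finger opening in m; "grip_force": force on a finger pad.
Only numpy, scipy, OpenCV 4.12 (cv2) and the standard library are available. Lean on these libraries where they do the work, as an engineer would, in place of code of your own. Each camera call takes 0.05 s, during which the arm holds its last target. There are 200 camera calls.

### The job

Swing both legs of the empty carrier tray right out until they click into their end stops, and only then load it: take every test weight off the rack, pushing the hook's sprung keeper open with the weight's pin before lifting it off, and stand all the weights, the one on the bench too, upright on the tray floor, one to a cell. Leave the legs out and the hooks' keepers shut, do not tip a weight over, and leave the other things on the bench where they are.

Things in the scene. Friction and masses are not known exactly. Their poses are not given: they have to be found in the camera images.
- weight_0: steel test weight, 115 mm tall, 0.3 kg: disc 50 mm across, 40 mm high, with an upright bow 40 mm wide (its y) and 14 mm deep (its x): two 8 mm cheeks 24 mm apart, a bridge at 105-115 mm and a 10 mm round cross pin along y centred at 80 mm. Grip across the 40 mm or the 14 mm. Origin: centre of underside, z up. Stands on the bench.
- rack: fixed steel rack, 190 wide, 132 deep, 150 mm high, with three alike hooks at its y = -75, 0, +75 mm that point to its -x (to the robot). Origin on the bench under the post fronts at the middle hook, z up. Base plate 10 mm thick, x -70 to +40. A hung weight has its pin on the hook arm at x = -32 (weight's underside 45 mm above the bench) and its bow round arm and lip.
- tray: fixed grey sheet-metal carrier tray, 146 x 146 mm, walls 6 mm thick with their tops 38 mm above the bench, inner floor 14 mm above the bench, one divider each way: four 64 mm cells centred at x, y = +-35 mm. Origin: centre of its underside, z up. Two legs are hinged at its left and right sides.
- weight_1: steel test weight, 115 mm tall, 0.3 kg: disc 50 mm across, 40 mm high, with an upright bow 40 mm wide (its y) and 14 mm deep (its x): two 8 mm cheeks 24 mm apart, a bridge at 105-115 mm and a 10 mm round cross pin along y centred at 80 mm. Grip across the 40 mm or the 14 mm. Origin: centre of underside, z up. If present, starts on hook 0.
- weight_2: steel test weight, 115 mm tall, 0.3 kg: disc 50 mm across, 40 mm high, with an upright bow 40 mm wide (its y) and 14 mm deep (its x): two 8 mm cheeks 24 mm apart, a bridge at 105-115 mm and a 10 mm round cross pin along y centred at 80 mm. Grip across the 40 mm or the 14 mm. Origin: centre of underside, z up. If present, starts on hook 1.
- weight_3: steel test weight, 115 mm tall, 0.3 kg: disc 50 mm across, 40 mm high, with an upright bow 40 mm wide (its y) and 14 mm deep (its x): two 8 mm cheeks 24 mm apart, a bridge at 105-115 mm and a 10 mm round cross pin along y centred at 80 mm. Grip across the 40 mm or the 14 mm. Origin: centre of underside, z up. If present, starts on hook 2.
- hook_0 (a point): where the pin of a weight rests on hook 0 (rack y = -75 mm, x = -32, z = 120): the top of its arm (10 mm wide, 12 thick). A fixed lip 10 mm wide (z 134 to 144, x 0 to -46) lies above the pin, through the bow's upper opening (85 to 105 mm up the weight), so the weight cannot be lifted straight off
- mouth_0 (a point): middle of the open mouth of hook 0, top of the arm at rack x = -72, z = 120 mm: in front of the keeper, behind the upturned tip (x -84 to -92, top z 132). A pin centred at x -66 to -78 is past the keeper; raise it 14 to 21 mm (the disc is 23 mm under the arm) over the tip and off forwards, 50 mm
- keeper_0 (a joint): sprung brass keeper flap of that hook, 18 mm long, hanging from the front end of the lip (rack x = -45, hinge z = 139 mm) and shutting the way from seat to mouth: 0 shut, grows in rad as the pin, drawn towards the rack's -x, swings its lower end forwards (stop at 1.9). About 1 to 4 N at the pin; snaps shut behind it
- hook_1 (a point): where the pin of a weight rests on hook 1 (rack y = 0 mm, x = -32, z = 120): the top of its arm (10 mm wide, 12 thick). A fixed lip 10 mm wide (z 134 to 144, x 0 to -46) lies above the pin, through the bow's upper opening (85 to 105 mm up the weight), so the weight cannot be lifted straight off
- mouth_1 (a point): middle of the open mouth of hook 1, top of the arm at rack x = -72, z = 120 mm: in front of the keeper, behind the upturned tip (x -84 to -92, top z 132). A pin centred at x -66 to -78 is past the keeper; raise it 14 to 21 mm (the disc is 23 mm under the arm) over the tip and off forwards, 50 mm
- keeper_1 (a joint): sprung brass keeper flap of that hook, 18 mm long, hanging from the front end of the lip (rack x = -45, hinge z = 139 mm) and shutting the way from seat to mouth: 0 shut, grows in rad as the pin, drawn towards the rack's -x, swings its lower end forwards (stop at 1.9). About 1 to 4 N at the pin; snaps shut behind it
- hook_2 (a point): where the pin of a weight rests on hook 2 (rack y = 75 mm, x = -32, z = 120): the top of its arm (10 mm wide, 12 thick). A fixed lip 10 mm wide (z 134 to 144, x 0 to -46) lies above the pin, through the bow's upper opening (85 to 105 mm up the weight), so the weight cannot be lifted straight off
- mouth_2 (a point): middle of the open mouth of hook 2, top of the arm at rack x = -72, z = 120 mm: in front of the keeper, behind the upturned tip (x -84 to -92, top z 132). A pin centred at x -66 to -78 is past the keeper; raise it 14 to 21 mm (the disc is 23 mm under the arm) over the tip and off forwards, 50 mm
- keeper_2 (a joint): sprung brass keeper flap of that hook, 18 mm long, hanging from the front end of the lip (rack x = -45, hinge z = 139 mm) and shutting the way from seat to mouth: 0 shut, grows in rad as the pin, drawn towards the rack's -x, swings its lower end forwards (stop at 1.9). About 1 to 4 N at the pin; snaps shut behind it
- leg_left (a joint): leg on the tray's +y side, hinge upright: 0 folded along the tray's side pointing to the tray's -x, turns clockwise seen from above to 1.6 rad, pointing out to the tray's +y. It rides over a sprung ball between about 1.2 and 1.4 rad and drops into its end detent against the stop at 1.57 to 1.6; about 1 to 5 N at the post
- leg_left_knob (a point): top centre of the upright round post on the end of the left leg: 14 mm across, top 92 mm above the bench, 55 mm from the hinge axis; pinch it and swing the leg by it
- leg_left_hinge (a point): hinge axis of the left leg (upright), 18 mm above the bench
- leg_right (a joint): leg on the tray's -y side, hinge upright: 0 folded along the tray's side pointing to the tray's -x, turns counter-clockwise seen from above to 1.6 rad, pointing out to the tray's -y. It rides over a sprung ball between about 1.2 and 1.4 rad and drops into its end detent against the stop at 1.57 to 1.6; about 1 to 5 N at the post
- leg_right_knob (a point): top centre of the upright round post on the end of the right leg: 14 mm across, top 92 mm above the bench, 55 mm from the hinge axis; pinch it and swing the leg by it
- leg_right_hinge (a point): hinge axis of the right leg (upright), 18 mm above the bench
- canister: yellow spray canister, 60 mm across, 181 mm tall, bystander; origin: centre of its underside
- bit_box: closed bit box 55 x 85 x 24 mm, bystander; origin: centre of its underside
- tip_jar: little pot of soldering tips, 40 mm across, 58 mm tall, bystander; origin: centre of its underside
Things that resemble listed ones, but are neither listed nor needed, are in the scene too. Leave any purple look-alike of the weight_0 alone.

How it is judged:
By the outcome, as a careful person would: the job done as asked, in the order asked, and still so for the second after the job is handed in, with the robot touching nothing.
Of weight_1, weight_2, weight_3 only 2 to 3 are there at a start; the rules pass over those that are not, and their reading is None.
At some moment in a run one of weight_0 may be knocked a few centimetres aside while the robot is not near it.
It also fails if it takes over 210 s, if anything falls off the work surface, if the arm or the gripper's body presses on something with over 40 N, if the wrist force passes 120 N, or if a joint passes its speed limit or range.

## Working session

There is one attempt and no reset: what is moved stays moved. The work goes in short steps, Python scripts to look and compute and a tool call to move; the robot and the scene stay as the last step left them, time stands still between calls to the robot, and variables do not carry over. Pictures are saved under pics/ and viewed, at most 14 in all, crops included, and the job is handed in when it is done.

Besides the shell and the picture viewer there is one more tool, called after "Call:" as name(argument=value, ...) on one line, values as JSON. jog_arm: Moves the arm, as the interface text tells. Shifts and turns lie within -1 to 1; 1 stands for 4 cm of shift or 4 degrees of turn. Its arguments: {"type":"object","properties":{"motion":{"type":"array","items":{"type":"number"}},"grip_force":{"type":"number"}},"required":["motion"]}

```bash
ls; mkdir -p pics; python3 - <<'E'
from rig import robot
import cv2,numpy as np
print(robot.tip_reach, robot.get_obs())
for n in("scene","top"):
    cv2.imwrite(f"pics/{n}0.png",robot.camera(n)); print(n,robot.calibration(n))
print(robot.calibration("wrist"))
E
```

```text
pics
0.011 {'time': 0.0, 'q': array([ 1.09049122e+00,  5.28470060e-01,  1.43391261e+00,  4.61089144e-06,
        1.18134691e+00, -1.78503977e-01]), 'joint_velocities': array([ 1.80667640e-04,  9.57642661e-04,  7.75202870e-04, -5.48600066e-04,
       -1.37817939e-03,  4.14788719e-05]), 'joint_torque': array([ 4.67739119e-04, -4.40041888e+01, -1.76588684e+01,  6.31766533e-02,
        5.81886142e-02, -1.81299079e-04]), 'position': array([0.18541891, 0.59612788, 0.23256591]), 'tool_rot': array([ 1.50329305e-01,  9.88635402e-01, -1.01032858e-03, -3.47643612e-04]), 'ft_force': array([ 0.22637869, -0.21286741,  0.72528958]), 'moment': array([ 0.03512828,  0.02594505, -0.00197313]), 'grip_force': 0.0, 'grip_width': 0.0869963877251983}
scene {'fx': 399.0762998004185, 'fy': 399.0762998004185, 'cx': 278.11035459002835, 'cy': 205.17176193809564, 'R': array([[ 0.64871877, -0.76090434, -0.01373101],
       [-0.55528909, -0.46092688, -0.69224305],
       [ 0.52040175,  0.45669574, -0.72153379]]), 't': array([-0.34732892,  0.34959897,  1.01721199])}
top {'fx': 444.2048137731292, 'fy': 444.2048137731292, 'cx': 281.0562826918995, 'cy': 208.93199688406963, 'R': array([[ 0.00618722, -0.99997794, -0.00241688],
       [-0.9740918 , -0.00548062, -0.22608656],
       [ 0.22606832,  0.00375311, -0.97410422]]), 't': array([-0.06099079,  0.49522854,  1.35270438])}
{'fx': 292.190139760906, 'fy': 292.190139760906, 'cx': 279.2417476865094, 'cy': 212.30756307520528, 'T_tool_cam': array([[ 1.00721032e-03, -9.68330712e-01, -2.49669015e-01,
         6.81684525e-02],
       [ 9.99999492e-01,  9.82077258e-04,  2.25235147e-04,
        -2.94064409e-04],
       [ 2.70921508e-05, -2.49669115e-01,  9.68331210e-01,
        -1.50874429e-01],
       [ 0.00000000e+00,  0.00000000e+00,  0.00000000e+00,
         1.00000000e+00]])}
```

View pics/scene0.png

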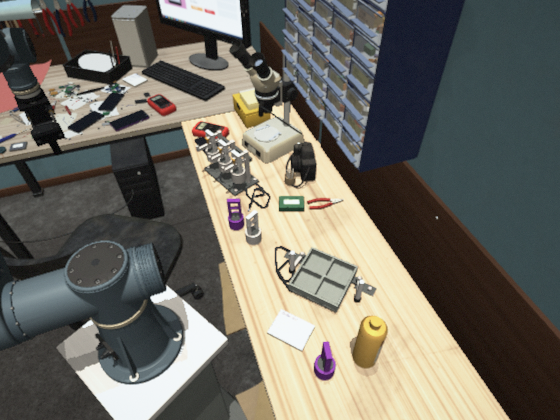

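View pics/top0.png

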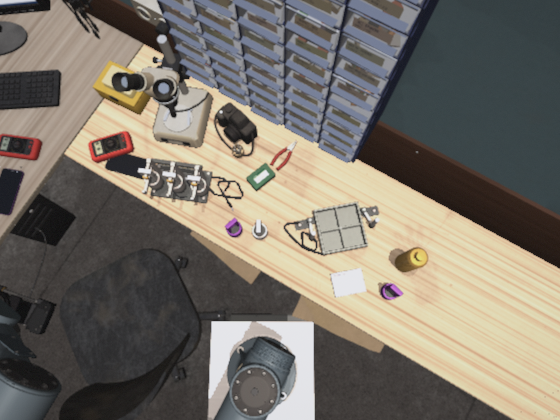

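```bash
cat > h.py <<'E'
from rig import robot
import cv2,numpy as np
from scipy.spatial.transform import Rotation as Ro
def cam(name):
    c=robot.calibration(name)
    K=np.array([[c["fx"],0,c["cx"]],[0,c["fy"],c["cy"]],[0,0,1]])
    if "R" in c: return K,c["R"],c["t"]
    o=robot.get_obs(); T=np.eye(4); T[:3,:3]=Ro.from_quat(o["tool_rot"]).as_matrix(); T[:3,3]=o["position"]
    W=np.linalg.inv(T@c["T_tool_cam"]); return K,W[:3,:3],W[:3,3]
def px2w(C,u,v,z):
    K,R,t=C; d=R.T@np.linalg.inv(K)@np.array([u,v,1.]); o=-R.T@t
    return o+d*(z-o[2])/d[2]
def w2px(C,X):
    K,R,t=C; p=K@(R@np.asarray(X,float)+t); return p[:2]/p[2]
def tool(dx):  # world shift -> tool axes
    return Ro.from_quat(robot.get_obs()["tool_rot"]).inv().apply(dx)
E
python3 - <<'E'
from h import *
im=cv2.imread("pics/top0.png")
a=cv2.resize(im[145:245,130:270],None,fx=5.5,fy=5.5,interpolation=cv2.INTER_CUBIC)
b=cv2.resize(im[195:265,280:420],None,fx=5.5,fy=5.5,interpolation=cv2.INTER_CUBIC)
cv2.imwrite("pics/ca.png",a);cv2.imwrite("pics/cb.png",b)
im=cv2.imread("pics/scene0.png")
cv2.imwrite("pics/cc.png",cv2.resize(im[115:255,185:325],None,fx=4.2,fy=4.2,interpolation=cv2.INTER_CUBIC))
E
```

```text
(no output)
```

View pics/ca.png

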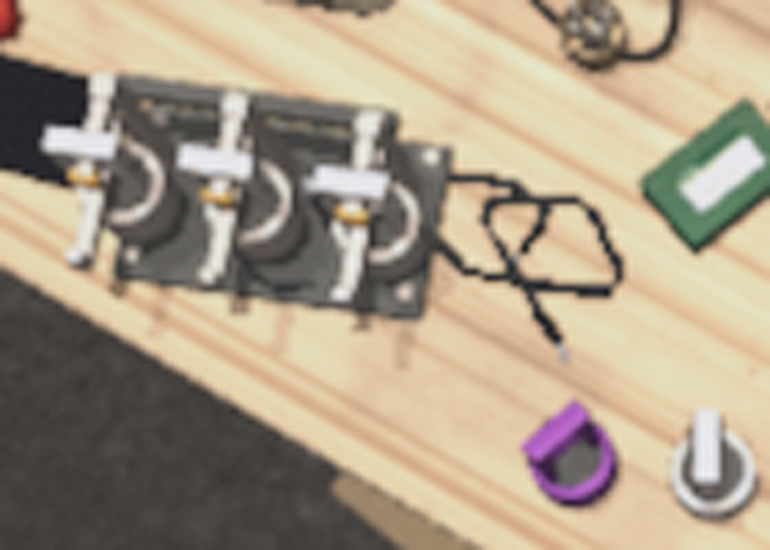

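View pics/cb.png

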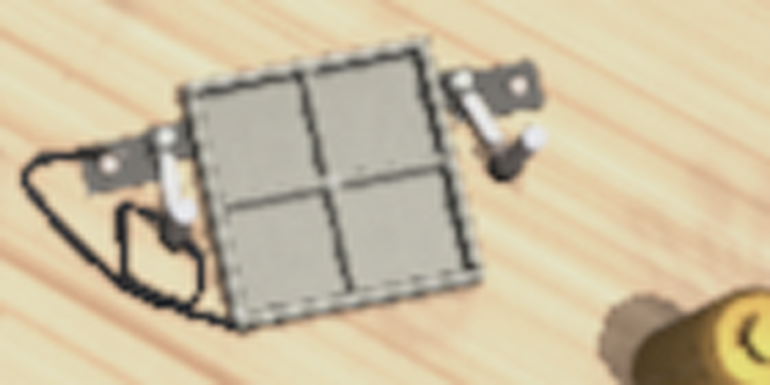

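View pics/cc.png

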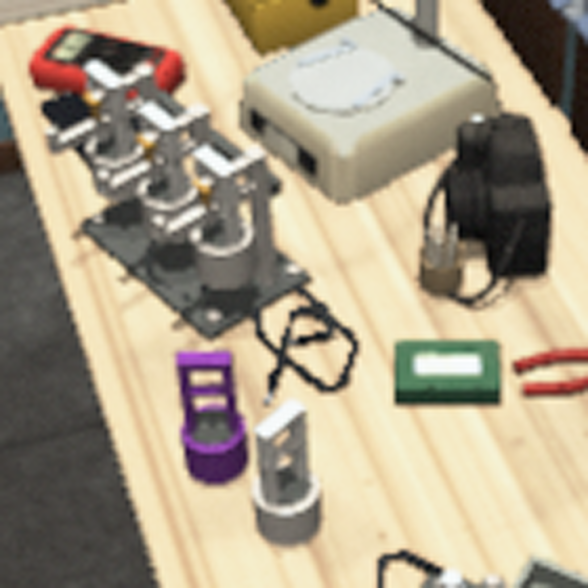

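```bash
python3 - <<'E'
from h import *
C=cam("top"); np.set_printoptions(precision=4,suppress=True)
A=lambda u,v,z:px2w(C,130+u/5.5,145+v/5.5,z)
B=lambda u,v,z:px2w(C,280+u/5.5,195+v/5.5,z)
print("bridges R,M,L");P=[A(*p,.155) for p in((350,183),(215,162),(80,142))]; print(np.array(P))
print("rack y dir",np.degrees(np.arctan2(*(P[2]-P[0])[[1,0]]))-90, np.linalg.norm(P[2]-P[0]))
print("base corners z.01",A(447,150,.01),A(418,318,.01))
print("w0 bridge ends",A(708,410,.115),A(706,482,.115),"disc",A(712,470,.04))
print("purple",A(570,450,.06))
c=np.array([B(*p,.038) for p in((185,88),(425,42),(480,278),(240,325))]);print(c,c.mean(0))
for i in range(4): print(np.linalg.norm(c[i]-c[i-1]),np.degrees(np.arctan2(*(c[i]-c[i-1])[[1,0]])))
print("hinges",B(165,138,.03),B(460,80,.03)); print("knobs",B(180,212,.092),B(537,135,.092))
print("canister",B(740,330,.181), px2w(C,391,291,.06))
E
```

```text
bridges R,M,L
[[0.5655 0.2039 0.155 ]
 [0.5771 0.2783 0.155 ]
 [0.5881 0.3529 0.155 ]]
rack y dir -8.62279337835514 0.15060655956744895
base corners z.01 [0.631  0.1764 0.01  ] [0.5257 0.1894 0.01  ]
w0 bridge ends [0.4487 0.009  0.115 ] [0.4086 0.0094 0.115 ] disc [0.4289 0.0102 0.04  ]
purple [0.4364 0.0903 0.06  ]
[[ 0.4937 -0.1627  0.038 ]
 [ 0.5221 -0.3037  0.038 ]
 [ 0.3829 -0.3306  0.038 ]
 [ 0.355  -0.1926  0.038 ]] [ 0.4384 -0.2474  0.038 ]
0.14182867032508317 12.195565576945292
0.14383278964463206 -78.58940548919344
0.14183146233060345 -169.03263035923484
0.1407925919696537 101.40576860862005
hinges [ 0.4655 -0.1512  0.03  ] [ 0.5012 -0.3249  0.03  ]
knobs [ 0.4108 -0.1553  0.092 ] [ 0.4556 -0.3551  0.092 ]
canister [ 0.3357 -0.4352  0.181 ] [ 0.2411 -0.3931  0.06  ]
```

Call:
jog_arm(motion=[-0.95, -0.83, -0.1, 0, 0, 0, -1, -1, -0.83, -0.1, 0, 0, 0, -1, -1, -0.83, -0.1, 0, 0, 0, -1, -1, -0.83, -0.1, 0, 0, 0, -1, -1, -0.83, -0.1, 0, 0, 0, -1, -1, -0.83, -0.1, 0, 0, 0, -1, -1, -0.83, -0.1, 0, 0, 0, -1, -1, -0.83, -0.1, 0, 0, 0, -1, -1, -0.83, -0.1, 0, 0, 0, -1, 0, 0, 0, 0, 0, -1, -1, 0, 0, 0, 0, 0, -1, -1, 0, 0, 0, 0, 0, -0.2, -1])

```text
time: 1.6
position: [0.4385, 0.2047, 0.2692]
tool_rot: [0.074, 0.997, -0.0, -0.0]
ft_force: [0.3, 0.1, 1.1]
grip_width: 0.0869
grip_force: 0.0
```

```bash
python3 - <<'E'
from h import *
import pickle
C=cam("wrist"); im=robot.camera("wrist"); cv2.imwrite("pics/w_rack.png",im); pickle.dump(C,open("w_rack.pkl","wb"))
E
```

Call:
jog_arm(motion=[-0.14, -0.93, 0, 0, 0, 0, -1, -0.14, -0.93, 0, 0, 0, 0, -1, -0.14, -0.93, 0, 0, 0, 0, -1, -0.14, -0.93, 0, 0, 0, 0, -1, -0.14, -0.93, 0, 0, 0, 0, -1, -0.14, -0.93, 0, 0, 0, 0, -1, -0.14, -0.93, 0, 0, 0, 0, -1, -0.14, -0.93, 0, 0, 0, 0, -1, -0.14, -0.93, 0, 0, 0, 0, -1, -0.14, -0.93, 0, 0, 0, 0, -1, -0.14, -0.93, 0, 0, 0, 0, -1, -0.14, -0.93, 0, 0, 0, 0, -1])

```text
time: 3.15
position: [0.4393, -0.2473, 0.2695]
tool_rot: [0.074, 0.997, 0.0, -0.0]
ft_force: [-0.3, -0.5, -0.0]
grip_width: 0.0871
grip_force: 0.0
```

```bash
python3 - <<'E'
from h import *
import pickle
C=cam("wrist"); im=robot.camera("wrist"); cv2.imwrite("pics/w_tray.png",im); pickle.dump(C,open("w_tray.pkl","wb")); print(robot.get_obs()["position"])
E
```

```text
[ 0.44026803 -0.25260259  0.26971969]
```

View pics/w_tray.png

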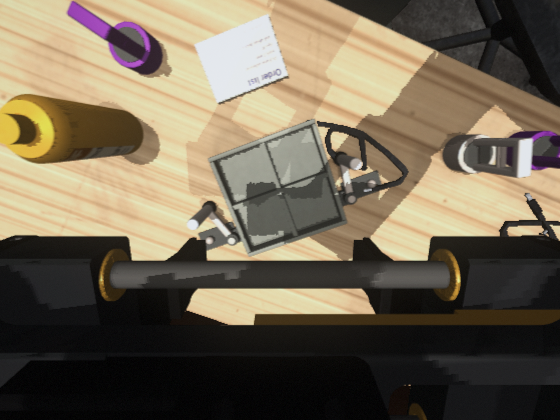

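View pics/w_rack.png

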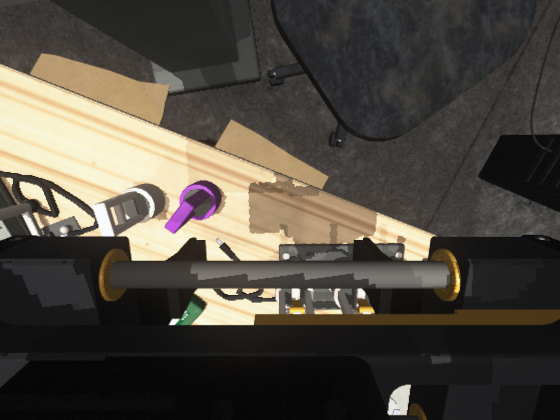

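```bash
python3 - <<'E'
from h import *
import pickle
im=cv2.imread("pics/w_tray.png")
cv2.imwrite("pics/ct.png",cv2.resize(im[110:260,175:415],None,fx=3.3,fy=3.3,interpolation=cv2.INTER_CUBIC))
E
```

```text
(no output)
```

View pics/ct.png

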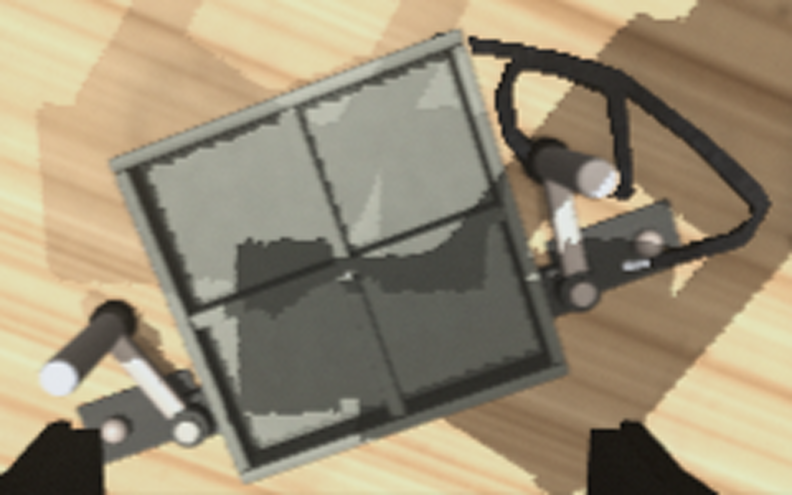

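```bash
python3 - <<'E'
from h import *
import pickle
np.set_printoptions(precision=4,suppress=True)
C=pickle.load(open("w_tray.pkl","rb"))
B=lambda u,v,z:px2w(C,175+u/3.3,110+v/3.3,z)
c=np.array([B(*p,.038) for p in((112,165),(460,35),(565,370),(245,478))]);print(c,c.mean(0))
for i in range(4): print(np.linalg.norm(c[i]-c[i-1]),np.degrees(np.arctan2(*(c[i]-c[i-1])[[1,0]])))
for n,k,h in(("R",(58,378),(190,432)),("L",(600,178),(580,293))):
    K=B(*k,.092);H=B(*h,.026);print(n,K,H,np.linalg.norm((K-H)[:2]),np.degrees(np.arctan2(*(K-H)[[1,0]])))
    a=np.radians(12); d=(H-c.mean(0))[:2]; print("tray frame hinge",np.array([[np.cos(a),np.sin(a)],[-np.sin(a),np.cos(a)]])@d)
E
```

```text
[[ 0.3869 -0.3314  0.038 ]
 [ 0.3586 -0.191   0.038 ]
 [ 0.4964 -0.1636  0.038 ]
 [ 0.5241 -0.3026  0.038 ]] [ 0.4415 -0.2472  0.038 ]
0.14017995790455032 -168.13667691536017
0.1432550140708222 101.37740045567875
0.14043096144447856 11.242073908742078
0.14173471699511042 -78.72594651565232
R [ 0.4552 -0.3526  0.092 ] [ 0.5043 -0.3245  0.026 ] 0.05652325501968902 -150.26068095167437
tray frame hinge [ 0.0453 -0.0887]
L [ 0.4132 -0.1563  0.092 ] [ 0.4678 -0.1521  0.026 ] 0.054747228160660945 -175.61756340010513
tray frame hinge [0.0455 0.0875]
```

```bash
cat >> h.py <<'E'
def go(x,y,z):
    o=robot.get_obs(); print("pos",np.round(o["position"],4),"units",np.round(tool(np.array([x,y,z])-o["position"])/.04,2),
      "tool y deg",np.round(np.degrees(np.arctan2(*Ro.from_quat(o["tool_rot"]).as_matrix()[[1,0],1])),2))
E
python3 -c "
from h import *
go(.4555,-.354,.068)"
```

```text
pos [ 0.4403 -0.2526  0.2697] units [-0.74 -2.42  5.06] tool y deg 81.38
```

Call:
jog_arm(motion=[-0.25, -0.81, 0.5, 0, 0, 0, -0.5, -0.25, -0.81, 0.5, 0, 0, 0, -0.5, -0.24, -0.8, 0.5, 0, 0, 0, -0.5, 0, 0, 1, 0, 0, 0, -0.5, 0, 0, 1, 0, 0, 0, -0.5, 0, 0, 1, 0, 0, 0, -0.5, 0, 0, 0.56, 0, 0, 0, -0.5, 0, 0, 0, 0, 0, 0, -0.5, 0, 0, 0, 0, 0, 0, -0.5, 0, 0, 0, 0, 0, 0, 1, 0, 0, 0, 0, 0, 0, 1, 0, 0, 0, 0, 0, 0, 1], grip_force=25)

```text
time: 4.7
position: [0.4545, -0.3467, 0.0678]
tool_rot: [0.074, 0.997, -0.0, 0.0]
ft_force: [0.0, -0.6, 0.2]
grip_width: 0.0432
grip_force: 0.0
```

```bash
python3 -c "
from h import *
o=robot.get_obs();print(o)
H=np.array([.503,-.3247])
for th in list(range(-150,-70,8))+[-74]:
    a=np.radians(th); go(H[0]+.055*np.cos(a),H[1]+.055*np.sin(a),.068)"
```

```text
{'time': 4.7, 'q': array([-8.47135278e-01,  6.93939249e-01,  1.69531812e+00, -2.51599303e-05,
        7.51172152e-01, -2.26967167e+00]), 'joint_velocities': array([-0.00027121,  0.00550926,  0.00454756,  0.00079876, -0.0010605 ,
       -0.00136853]), 'joint_torque': array([ 1.53185113e-02, -4.36956525e+01, -1.02509075e+01, -5.25533280e-02,
        2.95401423e-02,  3.58347834e-04]), 'position': array([ 0.45448391, -0.34674206,  0.06780498]), 'tool_rot': array([ 7.40529141e-02,  9.97254144e-01, -4.12252933e-04,  4.10296576e-04]), 'ft_force': array([ 0.01257822, -0.62724762,  0.15201807]), 'moment': array([ 0.02054863, -0.01921078,  0.02293827]), 'grip_force': 0.0, 'grip_width': 0.043218259842566636}
pos [ 0.4545 -0.3467  0.0678] units [-0.04 -0.13 -0.  ] tool y deg 81.51
pos [ 0.4545 -0.3467  0.0678] units [-0.17 -0.27 -0.  ] tool y deg 81.51
pos [ 0.4545 -0.3467  0.0678] units [-0.32 -0.4  -0.  ] tool y deg 81.51
pos [ 0.4545 -0.3467  0.0678] units [-0.48 -0.5  -0.  ] tool y deg 81.51
pos [ 0.4545 -0.3467  0.0678] units [-0.66 -0.57 -0.  ] tool y deg 81.51
pos [ 0.4545 -0.3467  0.0678] units [-0.84 -0.62 -0.  ] tool y deg 81.51
pos [ 0.4545 -0.3467  0.0678] units [-1.03 -0.65 -0.  ] tool y deg 81.51
pos [ 0.4545 -0.3467  0.0678] units [-1.23 -0.65 -0.  ] tool y deg 81.51
pos [ 0.4545 -0.3467  0.0678] units [-1.42 -0.62 -0.  ] tool y deg 81.51
pos [ 0.4545 -0.3467  0.0678] units [-1.6  -0.56 -0.  ] tool y deg 81.51
pos [ 0.4545 -0.3467  0.0678] units [-1.69 -0.53 -0.  ] tool y deg 81.51
```

Call:
jog_arm(motion=[-0.04, -0.18, 0, 0, 0, 0, -0.2, 0, 0, 0, 0, 0, 0, 1, 0, 0, 0, 0, 0, 0, 1, 0, 0, 0, 0, 0, 0, 1, 0, 0, 0, 0, 0, 0, 1, 0, 0, 0, 0, 0, 0, 1], grip_force=25)

```text
time: 5.45
position: [0.455, -0.3535, 0.0671]
tool_rot: [0.074, 0.997, 0.0, 0.0]
ft_force: [0.8, 1.0, -0.9]
grip_width: 0.0131
grip_force: 25.0
```

Call:
jog_arm(motion=[-0.13, -0.14, 0, 0, 0, 0, 1, -0.15, -0.13, 0, 0, 0, 0, 1, -0.16, -0.1, 0, 0, 0, 0, 1, -0.18, -0.07, 0, 0, 0, 0, 1, -0.18, -0.05, 0, 0, 0, 0, 1, -0.19, -0.03, 0, 0, 0, 0, 1, -0.2, 0, 0, 0, 0, 0, 1, -0.19, 0.03, 0, 0, 0, 0, 1, -0.18, 0.06, 0, 0, 0, 0, 1, -0.09, 0.03, 0, 0, 0, 0, 1, 0, 0, 0, 0, 0, 0, 1])

```text
time: 6.82
position: [0.5175, -0.3797, 0.0671]
tool_rot: [0.074, 0.997, -0.0, -0.0]
ft_force: [-2.8, -0.9, 1.6]
grip_width: 0.0135
grip_force: 25.0
```

Call:
jog_arm(motion=[-0.06, 0.02, 0, 0, 0, 0, 1, -0.06, 0.02, 0, 0, 0, 0, 1, 0, 0, 0, 0, 0, 0, 1])

```text
time: 7.2
position: [0.5203, -0.3793, 0.0671]
tool_rot: [0.074, 0.997, -0.0, -0.002]
ft_force: [-10.1, -3.5, 4.1]
grip_width: 0.0131
grip_force: 25.0
```

Call:
jog_arm(motion=[0, 0, 0, 0, 0, 0, 0.1, 0, 0, 0, 0, 0, 0, 0.1, 0, 0, -0.8, 0, 0, 0, 0, 0, 0, -0.9, 0, 0, 0, 0, 0.59, 0.85, 0, 0, 0, 0, 0, 0.59, 0.85, 0, 0, 0, 0, 0, 0.59, 0.85, 0, 0, 0, 0, 0, 0.59, 0.85, 0, 0, 0, 0, 0, 0.59, 0.85, 0, 0, 0, 0, 0, 0.59, 0.85, 0, 0, 0, 0, 0, 0, 0, 0, 0, 0, 0, 0, 0, 0, 0, 0, 0, 0, 0])

```text
time: 8.7
position: [0.4145, -0.1567, 0.1356]
tool_rot: [0.074, 0.997, -0.001, 0.002]
ft_force: [0.5, -0.0, -0.1]
grip_width: 0.0433
grip_force: 0.0
```

```bash
python3 -c "
from h import *
go(.412,-.156,.068)
print('wrist', cv2.imwrite('pics/w2.png',robot.camera('wrist')))"
```

```text
pos [ 0.4145 -0.1567  0.1356] units [0.07 0.01 1.69] tool y deg 81.52
wrist True
```

View pics/w2.png

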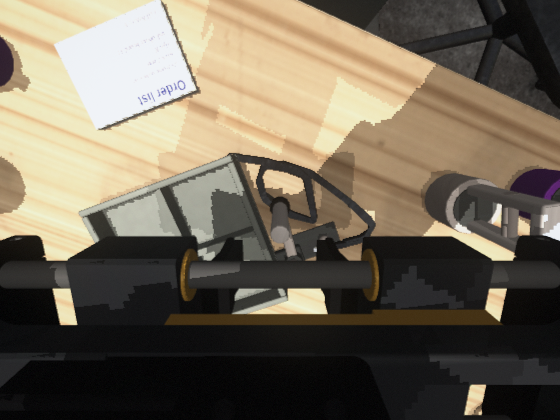

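Call:
jog_arm(motion=[0.07, 0, 0.8, 0, 0, 0, 0, 0, 0, 0.89, 0, 0, 0, 0, 0, 0, 0, 0, 0, 0, 0, 0, 0, 0, 0, 0, 0, 1, 0, 0, 0, 0, 0, 0, 1, 0, 0, 0, 0, 0, 0, 1, 0, 0, 0, 0, 0, 0, 1, 0, 0, 0, 0, 0, 0, 1], grip_force=25)

```text
time: 9.75
position: [0.4103, -0.1557, 0.0682]
tool_rot: [0.074, 0.997, -0.0, 0.001]
ft_force: [-0.8, -0.5, 6.5]
grip_width: 0.0132
grip_force: 25.0
```

Call:
jog_arm(motion=[0.03, 0.2, 0, 0, 0, 0, 1, 0, 0.2, 0, 0, 0, 0, 1, -0.03, 0.2, 0, 0, 0, 0, 1, -0.06, 0.19, 0, 0, 0, 0, 1, -0.085, 0.18, 0, 0, 0, 0, 1, -0.11, 0.17, 0, 0, 0, 0, 1, -0.135, 0.15, 0, 0, 0, 0, 1, -0.155, 0.13, 0, 0, 0, 0, 1, -0.17, 0.105, 0, 0, 0, 0, 1, -0.19, 0.08, 0, 0, 0, 0, 1, -0.15, 0.03, 0, 0, 0, 0, 1, 0, 0, 0, 0, 0, 0, 1])

```text
time: 11.25
position: [0.4582, -0.0962, 0.0674]
tool_rot: [0.074, 0.997, 0.001, -0.004]
ft_force: [-7.3, -2.0, 4.5]
grip_width: 0.0134
grip_force: 25.0
```

Call:
jog_arm(motion=[-0.06, 0.01, 0, 0, 0, 0, 1, -0.06, 0.01, 0, 0, 0, 0, 1, 0, 0, 0, 0, 0, 0, 1])

```text
time: 11.62
position: [0.4587, -0.0959, 0.0672]
tool_rot: [0.072, 0.997, 0.001, -0.008]
ft_force: [-16.2, -8.0, 10.5]
grip_width: 0.0134
grip_force: 25.0
```

Call:
jog_arm(motion=[0, 0, 0, 0, 0, 0, 0.1, 0, 0, 0, 0, 0, 0, 0.1, 0, 0, -0.95, 0, 0, 0, 0, 0, 0, -0.95, 0, 0, 0, 0, 0, 0, -0.95, 0, 0, 0, 0, 0, 0, -0.95, 0, 0, 0, 0])

```text
time: 12.38
position: [0.467, -0.0967, 0.221]
tool_rot: [0.074, 0.997, -0.0, 0.001]
ft_force: [0.5, 0.1, -0.2]
grip_width: 0.0434
grip_force: 0.0
```

Call:
jog_arm(motion=[-0.17, 1, 0, 0, 0, 0, -0.3, -0.17, 1, 0, 0, 0, 0, -0.3, -0.17, 1, 0, 0, 0, 0, -0.3, -0.17, 1, 0, 0, 0, 0, -0.3, -0.17, 1, 0, 0, 0, 0, -0.3, -0.17, 1, 0, 0, 0, 0, -0.3, -0.17, 1, 0, 0, 0, 0, -0.3, -0.17, 0.8, 0, 0, 0, 0, -0.3, 0, 0, 0, 0, 0, 0, -0.3, 0, 0, 0, 0, 0, 0, -0.3])

```text
time: 13.62
position: [0.5658, 0.2036, 0.2193]
tool_rot: [0.074, 0.997, -0.0, -0.0]
ft_force: [0.5, -0.6, -0.1]
grip_width: 0.0567
grip_force: 0.0
```

```bash
python3 - <<'E'
from h import *
go(.5655,.2039,.130); print(robot.get_obs()["grip_width"])
a=robot.camera("top"); cv2.imwrite("pics/top1.png",a)
b=robot.camera("scene"); w=robot.camera("wrist")
A=cv2.resize(a[185:275,210:420],(560,240),interpolation=cv2.INTER_CUBIC)
B=cv2.resize(b[100:200,180:320],(400,286),interpolation=cv2.INTER_CUBIC)
W=cv2.resize(w[130:330,140:420],(400,286),interpolation=cv2.INTER_CUBIC)
o=np.zeros((530,800,3),np.uint8); o[:240,:560]=A; o[242:528,:400]=B; o[242:528,400:]=W
cv2.imwrite("pics/m1.png",o); cv2.imwrite("pics/w3.png",w); cv2.imwrite("pics/s1.png",b)
E
```

```text
pos [0.5658 0.2036 0.2193] units [0.01 0.01 2.23] tool y deg 81.55
0.056667099127632285
```

View pics/m1.png

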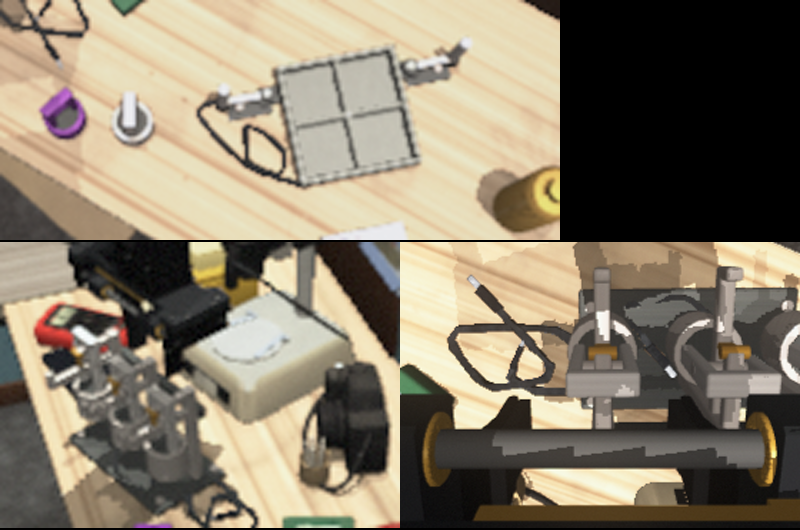

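```bash
python3 - <<'E'
from h import *
C=cam("wrist"); a=np.radians(-8.5); ex=np.array([np.cos(a),np.sin(a),0]); ey=np.array([-ex[1],ex[0],0])
O=np.array([.5655,.2039,0])
for n,x,y,z in(("top near L",-.007,.02,.16),("top near R",-.007,-.02,.16),("top far L",.007,.02,.16),("near bottom R",-.007,-.02,.15),("tip front",-.060,0,.132),("base front R corner",-.038,-.02,.01),("mid top near R",-.007,.055,.16)):
    u=w2px(C,O+x*ex+y*ey+[0,0,z]); print(n,np.round(u,1),np.round(((u-[140,130])*1.4286+[400,242]),0))
E
```

```text
top near L [307.7 220.6] [640. 371.]
top near R [254.3 220.6] [563. 371.]
top far L [307.3 238.3] [639. 397.]
near bottom R [255.4 217.1] [565. 366.]
tip front [281.  146.9] [601. 266.]
base front R corner [264.  162.2] [577. 288.]
mid top near R [354.5 220.6] [706. 371.]
```

Call:
jog_arm(motion=[0, 0.02, 0.8, 0, 0, 0, -0.3, 0, 0, 0.8, 0, 0, 0, -0.3, 0, 0, 0.63, 0, 0, 0, -0.3, 0, 0, 0, 0, 0, 0, -0.3, 0, 0, 0, 0, 0, 0, 0.5, 0, 0, 0, 0, 0, 0, 0.5, 0, 0, 0, 0, 0, 0, 0.5, 0, 0, 0, 0, 0, 0, 0.5], grip_force=35)

```text
time: 14.78
position: [0.5671, 0.2044, 0.1316]
tool_rot: [0.074, 0.997, 0.0, 0.001]
ft_force: [0.2, -0.4, 4.5]
grip_width: 0.0394
grip_force: 35.0
```

Call:
jog_arm(motion=[0, 0, -0.06, 0, 0, 0, 0.5, 0, 0, 0, 0, 0, 0, 0.5, 0.17, 0, 0, 0, 0, 0, 0.5, 0.17, 0, 0, 0, 0, 0, 0.5, 0.17, 0, 0, 0, 0, 0, 0.5])

```text
time: 15.4
position: [0.5465, 0.2075, 0.1328]
tool_rot: [0.074, 0.997, 0.0, 0.001]
ft_force: [2.7, -0.7, -3.4]
grip_width: 0.0398
grip_force: 35.0
```

Call:
jog_arm(motion=[0.17, 0, 0, 0, 0, 0, 0.5, 0.17, 0, 0, 0, 0, 0, 0.5, 0.17, 0, 0, 0, 0, 0, 0.5, 0, 0, 0, 0, 0, 0, 0.5, 0, 0, 0, 0, 0, 0, 0.5])

```text
time: 16.02
position: [0.5261, 0.2105, 0.1329]
tool_rot: [0.074, 0.997, 0.0, 0.0]
ft_force: [-0.0, -0.9, -3.7]
grip_width: 0.0399
grip_force: 35.0
```

Call:
jog_arm(motion=[0, 0, -0.2, 0, 0, 0, 0.5, 0, 0, -0.2, 0, 0, 0, 0.5, 0, 0, 0, 0, 0, 0, 0.5, 0.5, 0, 0, 0, 0, 0, 0.5, 0.5, 0, 0, 0, 0, 0, 0.5, 0.5, 0, 0, 0, 0, 0, 0.5, 0, 0, -0.8, 0, 0, 0, 0.5, 0, 0, -0.8, 0, 0, 0, 0.5, 0, 0, -0.8, 0, 0, 0, 0.5, 0, 0, 0, 0, 0, 0, 0.5])

```text
time: 17.27
position: [0.4684, 0.2197, 0.247]
tool_rot: [0.074, 0.997, 0.001, 0.003]
ft_force: [-0.1, -0.0, -3.6]
grip_width: 0.0395
grip_force: 35.0
```

```bash
python3 -c "
from h import *
go(.4812,-.2749,.25)"
```

```text
pos [0.4684 0.2197 0.247 ] units [ -2.14 -12.18  -0.09] tool y deg 81.51
```

Call:
jog_arm(motion=[-0.18, -1, 0, 0, 0, 0, 0.5, -0.18, -1, 0, 0, 0, 0, 0.5, -0.18, -1, 0, 0, 0, 0, 0.5, -0.18, -1, 0, 0, 0, 0, 0.5, -0.18, -1, 0, 0, 0, 0, 0.5, -0.18, -1, 0, 0, 0, 0, 0.5, -0.18, -1, 0, 0, 0, 0, 0.5, -0.18, -1, 0, 0, 0, 0, 0.5, -0.18, -1, 0, 0, 0, 0, 0.5, -0.18, -1, 0, 0, 0, 0, 0.5, -0.18, -1, 0, 0, 0, 0, 0.5, -0.16, -1, 0, 0, 0, 0, 0.5])

```text
time: 18.77
position: [0.4794, -0.2688, 0.2426]
tool_rot: [0.074, 0.997, 0.001, -0.001]
ft_force: [-0.7, 0.8, -2.6]
grip_width: 0.0396
grip_force: 35.0
```

Call:
jog_arm(motion=[0, 0, 0, 0, 0, -1, 0.5, 0, 0, 0, 0, 0, -1, 0.5, 0, 0, 0, 0, 0, -1, 0.5, 0, 0, 0, 0, 0, -1, 0.5, 0, 0, 0, 0, 0, -1, 0.5, 0, 0, 0, 0, 0, 0, 0.5, 0, 0, 0, 0, 0, 0, 0.5])

```text
time: 19.65
position: [0.4799, -0.2678, 0.2437]
tool_rot: [-0.1, 0.995, 0.001, -0.001]
ft_force: [-0.8, -0.9, -2.8]
grip_width: 0.0397
grip_force: 35.0
```

```bash
python3 - <<'E'
from h import *
go(.4812,-.2749,.101)
w=robot.camera("wrist"); a=robot.camera("top")
cv2.imwrite("pics/w4.png",w)
C=cam("wrist")
o=np.hstack([w[80:400,100:460],cv2.resize(a[190:260,285:395],(420,320),interpolation=cv2.INTER_CUBIC)]); cv2.imwrite("pics/m2.png",o)
E
```

```text
pos [ 0.4799 -0.2678  0.2437] units [-0.   -0.19  3.57] tool y deg 101.45
```

View pics/m2.png

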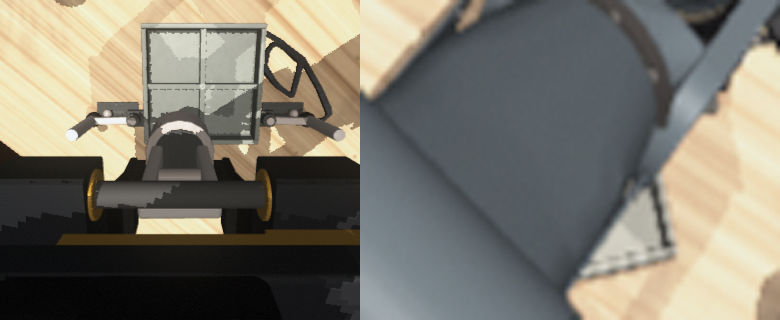

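```bash
python3 - <<'E'
from h import *
C=cam("wrist")
for uv in((242,104),(366.5,104.5),(304.5,104.5),(304.5,165)):
    print(px2w(C,*uv,.038))
a=np.radians(11.4);ex=np.array([np.cos(a),np.sin(a),0]);ey=np.array([-ex[1],ex[0],0])
m=(px2w(C,242,104,.038)+px2w(C,366.5,104.5,.038))/2; print("centre",m+.073*ex, np.linalg.norm(px2w(C,242,104,.038)-px2w(C,366.5,104.5,.038)))
w=cv2.imread("pics/w4.png")
g=cv2.cvtColor(w,cv2.COLOR_BGR2GRAY); print(g[125,235:375].tolist()); print(g[98:112,300].tolist())
E
```

```text
[ 0.38562925 -0.33093915  0.038     ]
[ 0.35747017 -0.19023194  0.038     ]
[ 0.37176186 -0.26026676  0.038     ]
[ 0.43919637 -0.24499113  0.038     ]
centre [ 0.44310951 -0.24615656  0.038     ] 0.14349722265139359
[205, 203, 202, 199, 195, 187, 159, 171, 180, 176, 158, 82, 62, 77, 125, 190, 189, 189, 191, 192, 192, 191, 191, 188, 188, 188, 188, 187, 188, 189, 189, 189, 189, 195, 214, 216, 215, 217, 217, 216, 215, 214, 215, 212, 213, 212, 213, 211, 211, 210, 210, 211, 211, 211, 212, 212, 211, 211, 210, 211, 211, 210, 209, 208, 184, 121, 211, 211, 212, 211, 210, 209, 209, 208, 208, 208, 209, 209, 207, 208, 208, 207, 206, 205, 206, 206, 199, 178, 179, 178, 178, 178, 179, 179, 179, 179, 178, 177, 176, 176, 176, 175, 176, 173, 173, 173, 175, 174, 174, 174, 171, 172, 169, 169, 171, 169, 172, 182, 191, 171, 153, 73, 57, 56, 56, 97, 179, 210, 199, 189, 193, 227, 224, 189, 38, 44, 49, 54, 54, 54]
[208, 213, 217, 221, 216, 180, 211, 213, 208, 183, 100, 100, 100, 103]
```

Call:
jog_arm(motion=[-0.02, -0.17, 0.5, 0, 0, 0, 0.5, 0, 0, 0.8, 0, 0, 0, 0.5, 0, 0, 0.8, 0, 0, 0, 0.5, 0, 0, 0.8, 0, 0, 0, 0.5, 0, 0, 0.3, 0, 0, 0, 0.5, 0, 0, 0.2, 0, 0, 0, 0.5, 0, 0, 0.08, 0, 0, 0, 0.5, 0, 0, 0, 0, 0, 0, 0.5, 0, 0, 0, 0, 0, 0, 0.5])

```text
time: 20.88
position: [0.4829, -0.275, 0.1064]
tool_rot: [-0.1, 0.995, -0.001, 0.001]
ft_force: [0.5, 0.4, -3.1]
grip_width: 0.0398
grip_force: 35.0
```

Call:
jog_arm(motion=[0, 0, 0.08, 0, 0, 0, 0.5, 0, 0, 0.03, 0, 0, 0, 0.5, 0, 0, 0, 0, 0, 0, 0.5, 0, 0, 0, 0, 0, 0, 0.5])

```text
time: 21.38
position: [0.4825, -0.2746, 0.1011]
tool_rot: [-0.1, 0.995, 0.0, -0.0]
ft_force: [0.4, -0.6, -3.4]
grip_width: 0.04
grip_force: 35.0
```

Call:
jog_arm(motion=[0, 0, 0.03, 0, 0, 0, 0.5, 0, 0, 0.02, 0, 0, 0, 0.5, 0, 0, 0, 0, 0, 0, 0.5, 0, 0, 0, 0, 0, 0, 0.5])

```text
time: 21.88
position: [0.4825, -0.2747, 0.1008]
tool_rot: [-0.1, 0.995, -0.0, 0.0]
ft_force: [-2.2, 0.9, 8.9]
grip_width: 0.0398
grip_force: 35.0
```

Call:
jog_arm(motion=[0, 0, -0.02, 0, 0, 0, -0.15, 0, 0, 0, 0, 0, 0, -0.15, 0, 0, 0, 0, 0, 0, -0.15, 0, 0, -0.5, 0, 0, 0, -0.15, 0, 0, -0.9, 0, 0, 0, -0.15, 0, 0, -0.9, 0, 0, 0, -0.15, 0, 0, -0.7, 0, 0, 1, -0.15, 0, 0, 0, 0, 0, 1, -0.15, 0, 0, 0, 0, 0, 1, -0.15, 0, 0, 0, 0, 0, 1, -0.15, 0, 0, 0, 0, 0, 1, -0.3])

```text
time: 23.25
position: [0.4824, -0.2745, 0.2197]
tool_rot: [0.075, 0.997, 0.0, -0.0]
ft_force: [0.8, 1.0, -0.7]
grip_width: 0.0536
grip_force: 0.0
```

```bash
python3 -c "
from h import *
go(.5771,.2788,.21);print(robot.get_obs()['time']);cv2.imwrite('pics/w5.png',robot.camera('wrist'))"
```

```text
pos [ 0.4824 -0.2745  0.2197] units [-0.27 14.03  0.25] tool y deg 81.38
23.25
```

View pics/w5.png

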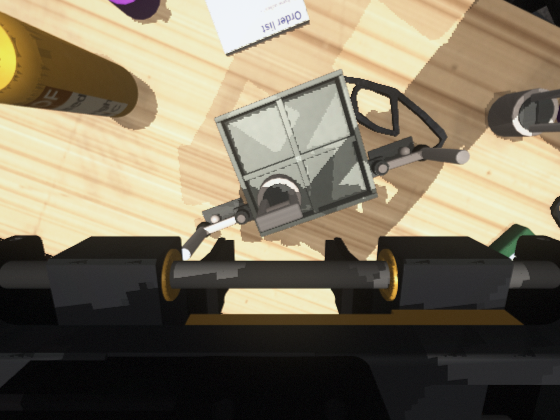

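Call:
jog_arm(motion=[-0.02, 1, 0, 0, 0, 0, -0.3, -0.02, 1, 0, 0, 0, 0, -0.3, -0.02, 1, 0, 0, 0, 0, -0.3, -0.02, 1, 0, 0, 0, 0, -0.3, -0.02, 1, 0, 0, 0, 0, -0.3, -0.02, 1, 0, 0, 0, 0, -0.3, -0.02, 1, 0, 0, 0, 0, -0.3, -0.02, 1, 0, 0, 0, 0, -0.3, -0.02, 1, 0, 0, 0, 0, -0.3, -0.02, 1, 0, 0, 0, 0, -0.3, -0.02, 1, 0, 0, 0, 0, -0.3, -0.02, 1, 0, 0, 0, 0, -0.3])

```text
time: 24.8
position: [0.5629, 0.2001, 0.2197]
tool_rot: [0.073, 0.997, -0.0, -0.0]
ft_force: [1.2, 0.1, 0.2]
grip_width: 0.0562
grip_force: 0.0
```

Call:
jog_arm(motion=[-0.02, 1, 0, 0, 0, 0, -0.3, -0.01, 1, 0, 0, 0, 0, -0.3, 0, 0, 0, 0, 0, 0, -0.3, 0, 0, 0, 0, 0, 0, -0.3])

```text
time: 25.3
position: [0.5754, 0.2772, 0.2194]
tool_rot: [0.074, 0.997, -0.001, -0.001]
ft_force: [1.0, -0.8, 0.2]
grip_width: 0.0564
grip_force: 0.0
```

```bash
python3 -c "
from h import *
go(.5771,.2788,.131);print(robot.get_obs()['grip_width']);cv2.imwrite('pics/w6.png',robot.camera('wrist'))"
```

```text
pos [0.5754 0.2772 0.2194] units [-0.04  0.05  2.21] tool y deg 81.56
0.05642415527120973
```

Call:
jog_arm(motion=[-0.05, 0.05, 0.8, 0, 0, 0, -0.3, 0, 0, 0.8, 0, 0, 0, -0.3, 0, 0, 0.61, 0, 0, 0, -0.3, 0, 0, 0, 0, 0, 0, -0.3, 0, 0, 0, 0, 0, 0, 0.5, 0, 0, 0, 0, 0, 0, 0.5, 0, 0, 0, 0, 0, 0, 0.5, 0, 0, 0, 0, 0, 0, 0.5], grip_force=35)

```text
time: 26.35
position: [0.5789, 0.2793, 0.133]
tool_rot: [0.074, 0.997, 0.0, 0.001]
ft_force: [-0.7, -1.6, 6.4]
grip_width: 0.0399
grip_force: 35.0
```

Call:
jog_arm(motion=[0, 0, -0.06, 0, 0, 0, 0.5, 0, 0, 0, 0, 0, 0, 0.5, 0.17, 0, 0, 0, 0, 0, 0.5, 0.17, 0, 0, 0, 0, 0, 0.5, 0.17, 0, 0, 0, 0, 0, 0.5])

```text
time: 26.98
position: [0.5583, 0.2825, 0.134]
tool_rot: [0.074, 0.997, 0.0, 0.001]
ft_force: [2.8, 0.1, -4.4]
grip_width: 0.0393
grip_force: 35.0
```

Call:
jog_arm(motion=[0.17, 0, 0, 0, 0, 0, 0.5, 0.17, 0, 0, 0, 0, 0, 0.5, 0.17, 0, 0, 0, 0, 0, 0.5, 0, 0, 0, 0, 0, 0, 0.5, 0, 0, 0, 0, 0, 0, 0.5])

```text
time: 27.6
position: [0.5379, 0.2855, 0.1341]
tool_rot: [0.074, 0.997, 0.0, 0.0]
ft_force: [0.1, 0.2, -2.5]
grip_width: 0.04
grip_force: 35.0
```

Call:
jog_arm(motion=[0, 0, -0.2, 0, 0, 0, 0.5, 0, 0, -0.2, 0, 0, 0, 0.5, 0, 0, 0, 0, 0, 0, 0.5, 0.5, 0, 0, 0, 0, 0, 0.5, 0.5, 0, 0, 0, 0, 0, 0.5, 0.5, 0, 0, 0, 0, 0, 0.5, 0, 0, -0.8, 0, 0, 0, 0.5, 0, 0, -0.8, 0, 0, 0, 0.5, 0, 0, -0.8, 0, 0, 0, 0.5, 0, 0, 0, 0, 0, 0, 0.5])

```text
time: 28.85
position: [0.4802, 0.2949, 0.2485]
tool_rot: [0.074, 0.997, 0.001, 0.003]
ft_force: [0.7, -1.0, -3.3]
grip_width: 0.04
grip_force: 35.0
```

```bash
python3 -c "
from h import *
go(.4136,-.288,.25)"
```

```text
pos [0.4802 0.2949 0.2485] units [ -0.5  -14.66  -0.08] tool y deg 81.51
```

Call:
jog_arm(motion=[-0.03, -1, 0, 0, 0, 0, 0.5, -0.03, -1, 0, 0, 0, 0, 0.5, -0.03, -1, 0, 0, 0, 0, 0.5, -0.03, -1, 0, 0, 0, 0, 0.5, -0.03, -1, 0, 0, 0, 0, 0.5, -0.03, -1, 0, 0, 0, 0, 0.5, -0.03, -1, 0, 0, 0, 0, 0.5, -0.03, -1, 0, 0, 0, 0, 0.5, -0.03, -1, 0, 0, 0, 0, 0.5, -0.03, -1, 0, 0, 0, 0, 0.5, -0.03, -1, 0, 0, 0, 0, 0.5, -0.03, -1, 0, 0, 0, 0, 0.5])

```text
time: 30.35
position: [0.4207, -0.1834, 0.2444]
tool_rot: [0.074, 0.997, 0.001, -0.001]
ft_force: [0.5, 0.3, -3.4]
grip_width: 0.0397
grip_force: 35.0
```

Call:
jog_arm(motion=[-0.04, -0.89, 0, 0, 0, 0, 0.5, -0.05, -0.89, 0, 0, 0, 0, 0.5, -0.05, -0.88, 0, 0, 0, 0, 0.5, 0, 0, 0, 0, 0, -1, 0.5, 0, 0, 0, 0, 0, -1, 0.5, 0, 0, 0, 0, 0, -1, 0.5, 0, 0, 0, 0, 0, -1, 0.5, 0, 0, 0, 0, 0, -1, 0.5, 0, 0, 0, 0, 0, 0, 0.5, 0, 0, 0, 0, 0, 0, 0.5])

```text
time: 31.6
position: [0.4112, -0.2883, 0.2451]
tool_rot: [-0.1, 0.995, 0.001, -0.001]
ft_force: [0.2, -0.2, -3.0]
grip_width: 0.0396
grip_force: 35.0
```

```bash
python3 -c "
from h import *
go(.4136,-.288,.102)"
```

```text
pos [ 0.4112 -0.2883  0.2451] units [-0.06 -0.01  3.58] tool y deg 101.44
```

Call:
jog_arm(motion=[-0.06, -0.01, 0.5, 0, 0, 0, 0.5, 0, 0, 0.8, 0, 0, 0, 0.5, 0, 0, 0.8, 0, 0, 0, 0.5, 0, 0, 0.8, 0, 0, 0, 0.5, 0, 0, 0.4, 0, 0, 0, 0.5, 0, 0, 0.2, 0, 0, 0, 0.5, 0, 0, 0.04, 0, 0, 0, 0.5, 0, 0, 0, 0, 0, 0, 0.5, 0, 0, 0, 0, 0, 0, 0.5])

```text
time: 32.72
position: [0.4144, -0.289, 0.1051]
tool_rot: [-0.1, 0.995, -0.001, 0.0]
ft_force: [0.3, 0.3, -2.8]
grip_width: 0.0395
grip_force: 35.0
```

Contact is expected near z = 0.102.

Call:
jog_arm(motion=[0, 0, 0.05, 0, 0, 0, 0.5, 0, 0, 0.04, 0, 0, 0, 0.5, 0, 0, 0.03, 0, 0, 0, 0.5, 0, 0, 0, 0, 0, 0, 0.5, 0, 0, 0, 0, 0, 0, 0.5])

```text
time: 33.35
position: [0.4143, -0.289, 0.1022]
tool_rot: [-0.1, 0.995, -0.001, 0.001]
ft_force: [-3.1, 1.8, 18.0]
grip_width: 0.0399
grip_force: 35.0
```

Call:
jog_arm(motion=[0, 0, -0.05, 0, 0, 0, -0.15, 0, 0, 0, 0, 0, 0, -0.15, 0, 0, 0, 0, 0, 0, -0.15, 0, 0, -0.5, 0, 0, 0, -0.15, 0, 0, -0.9, 0, 0, 0, -0.15, 0, 0, -0.9, 0, 0, 0, -0.15, 0, 0, -0.7, 0, 0, 1, -0.15, 0, 0, 0, 0, 0, 1, -0.15, 0, 0, 0, 0, 0, 1, -0.15, 0, 0, 0, 0, 0, 1, -0.15, 0, 0, 0, 0, 0, 1, -0.3, 0, 0, 0, 0, 0, 0, -0.3])

```text
time: 34.85
position: [0.4139, -0.2885, 0.2212]
tool_rot: [0.074, 0.997, 0.0, -0.0]
ft_force: [0.1, 0.4, 1.0]
grip_width: 0.0557
grip_force: 0.0
```

```bash
python3 -c "
from h import *
go(.5893,.3530,.22);cv2.imwrite('pics/w7.png',robot.camera('wrist'))"
```

```text
pos [ 0.4139 -0.2885  0.2212] units [-1.98 16.51  0.04] tool y deg 81.56
```

Call:
jog_arm(motion=[-0.12, 1, 0, 0, 0, 0, -0.3, -0.12, 1, 0, 0, 0, 0, -0.3, -0.12, 1, 0, 0, 0, 0, -0.3, -0.12, 1, 0, 0, 0, 0, -0.3, -0.12, 1, 0, 0, 0, 0, -0.3, -0.12, 1, 0, 0, 0, 0, -0.3, -0.12, 1, 0, 0, 0, 0, -0.3, -0.12, 1, 0, 0, 0, 0, -0.3, -0.12, 1, 0, 0, 0, 0, -0.3, -0.12, 1, 0, 0, 0, 0, -0.3, -0.12, 1, 0, 0, 0, 0, -0.3, -0.12, 1, 0, 0, 0, 0, -0.3])

```text
time: 36.4
position: [0.5421, 0.179, 0.2213]
tool_rot: [0.073, 0.997, -0.0, -0.0]
ft_force: [0.7, -0.9, -0.9]
grip_width: 0.0564
grip_force: 0.0
```

Call:
jog_arm(motion=[-0.12, 1, 0, 0, 0, 0, -0.3, -0.12, 1, 0, 0, 0, 0, -0.3, -0.12, 1, 0, 0, 0, 0, -0.3, -0.12, 1, 0, 0, 0, 0, -0.3, -0.06, 0.5, 0, 0, 0, 0, -0.3, 0, 0, 0, 0, 0, 0, -0.3, 0, 0, 0, 0, 0, 0, -0.3])

```text
time: 37.28
position: [0.5893, 0.3515, 0.221]
tool_rot: [0.074, 0.997, -0.001, -0.001]
ft_force: [-0.3, -0.5, 0.9]
grip_width: 0.057
grip_force: 0.0
```

```bash
python3 -c "
from h import *
go(.5893,.3530,.132)"
```

```text
pos [0.5893 0.3515 0.221 ] units [0.   0.04 2.23] tool y deg 81.52
```

Call:
jog_arm(motion=[0, 0.04, 0.8, 0, 0, 0, -0.3, 0, 0, 0.8, 0, 0, 0, -0.3, 0, 0, 0.62, 0, 0, 0, -0.3, 0, 0, 0, 0, 0, 0, -0.3, 0, 0, 0, 0, 0, 0, 0.5, 0, 0, 0, 0, 0, 0, 0.5, 0, 0, 0, 0, 0, 0, 0.5, 0, 0, 0, 0, 0, 0, 0.5], grip_force=35)

```text
time: 38.28
position: [0.5908, 0.3538, 0.1344]
tool_rot: [0.074, 0.997, -0.0, 0.001]
ft_force: [-0.0, -2.7, 5.4]
grip_width: 0.0397
grip_force: 35.0
```

Call:
jog_arm(motion=[0, 0, -0.06, 0, 0, 0, 0.5, 0, 0, 0, 0, 0, 0, 0.5, 0.17, 0, 0, 0, 0, 0, 0.5, 0.17, 0, 0, 0, 0, 0, 0.5, 0.17, 0, 0, 0, 0, 0, 0.5])

```text
time: 38.9
position: [0.5698, 0.3571, 0.135]
tool_rot: [0.074, 0.997, 0.0, 0.0]
ft_force: [2.4, -0.6, -4.9]
grip_width: 0.0394
grip_force: 35.0
```

Call:
jog_arm(motion=[0.17, 0, 0, 0, 0, 0, 0.5, 0.17, 0, 0, 0, 0, 0, 0.5, 0.17, 0, 0, 0, 0, 0, 0.5, 0, 0, 0, 0, 0, 0, 0.5, 0, 0, 0, 0, 0, 0, 0.5])

```text
time: 39.52
position: [0.5499, 0.3602, 0.1353]
tool_rot: [0.074, 0.997, 0.0, 0.0]
ft_force: [-1.0, 0.4, -2.3]
grip_width: 0.0397
grip_force: 35.0
```

Call:
jog_arm(motion=[0, 0, -0.2, 0, 0, 0, 0.5, 0, 0, -0.2, 0, 0, 0, 0.5, 0, 0, 0, 0, 0, 0, 0.5, 0.5, 0, 0, 0, 0, 0, 0.5, 0.5, 0, 0, 0, 0, 0, 0.5, 0.5, 0, 0, 0, 0, 0, 0.5, 0, 0, -0.8, 0, 0, 0, 0.5, 0, 0, -0.8, 0, 0, 0, 0.5, 0, 0, -0.8, 0, 0, 0, 0.5, 0, 0, 0, 0, 0, 0, 0.5])

```text
time: 40.78
position: [0.4922, 0.3699, 0.2501]
tool_rot: [0.074, 0.997, 0.002, 0.003]
ft_force: [0.2, 0.9, -4.4]
grip_width: 0.0394
grip_force: 35.0
```

```bash
python3 -c "
from h import *
go(.4684,-.2056,.25)"
```

```text
pos [0.4922 0.3699 0.2501] units [ -1.54 -14.32  -0.05] tool y deg 81.51
```

Call:
jog_arm(motion=[-0.1, -1, 0, 0, 0, 0, 0.5, -0.1, -1, 0, 0, 0, 0, 0.5, -0.1, -1, 0, 0, 0, 0, 0.5, -0.1, -1, 0, 0, 0, 0, 0.5, -0.1, -1, 0, 0, 0, 0, 0.5, -0.1, -1, 0, 0, 0, 0, 0.5, -0.1, -1, 0, 0, 0, 0, 0.5, -0.1, -1, 0, 0, 0, 0, 0.5, -0.1, -1, 0, 0, 0, 0, 0.5, -0.1, -1, 0, 0, 0, 0, 0.5, -0.1, -1, 0, 0, 0, 0, 0.5, -0.1, -1, 0, 0, 0, 0, 0.5])

```text
time: 42.28
position: [0.4659, -0.1138, 0.2457]
tool_rot: [0.074, 0.997, 0.001, -0.001]
ft_force: [0.0, -0.3, -3.3]
grip_width: 0.0395
grip_force: 35.0
```

Call:
jog_arm(motion=[-0.11, -0.77, 0, 0, 0, 0, 0.5, -0.11, -0.77, 0, 0, 0, 0, 0.5, -0.11, -0.77, 0, 0, 0, 0, 0.5, 0, 0, 0, 0, 0, -1, 0.5, 0, 0, 0, 0, 0, -1, 0.5, 0, 0, 0, 0, 0, -1, 0.5, 0, 0, 0, 0, 0, -1, 0.5, 0, 0, 0, 0, 0, -1, 0.5, 0, 0, 0, 0, 0, 0, 0.5, 0, 0, 0, 0, 0, 0, 0.5])

```text
time: 43.52
position: [0.4659, -0.2059, 0.2463]
tool_rot: [-0.1, 0.995, 0.001, -0.001]
ft_force: [-0.7, -0.7, -3.2]
grip_width: 0.0396
grip_force: 35.0
```

```bash
python3 -c "
from h import *
go(.4684,-.2056,.103)"
```

```text
pos [ 0.4659 -0.2059  0.2463] units [-0.07 -0.01  3.58] tool y deg 101.45
```

Call:
jog_arm(motion=[-0.06, 0, 0.5, 0, 0, 0, 0.5, 0, 0, 0.8, 0, 0, 0, 0.5, 0, 0, 0.8, 0, 0, 0, 0.5, 0, 0, 0.8, 0, 0, 0, 0.5, 0, 0, 0.4, 0, 0, 0, 0.5, 0, 0, 0.2, 0, 0, 0, 0.5, 0, 0, 0.06, 0, 0, 0, 0.5, 0, 0, 0.04, 0, 0, 0, 0.5, 0, 0, 0.03, 0, 0, 0, 0.5, 0, 0, 0, 0, 0, 0, 0.5, 0, 0, 0, 0, 0, 0, 0.5])

```text
time: 44.9
position: [0.4692, -0.2061, 0.1036]
tool_rot: [-0.1, 0.995, -0.001, 0.001]
ft_force: [-2.0, 0.1, 6.3]
grip_width: 0.0396
grip_force: 35.0
```

Call:
jog_arm(motion=[0, 0, -0.04, 0, 0, 0, -0.12, 0, 0, 0, 0, 0, 0, -0.12, 0, 0, 0, 0, 0, 0, -0.12, 0, 0, -0.5, 0, 0, 0, -0.12, 0, 0, -0.9, 0, 0, 0, -0.12, 0, 0, -0.9, 0, 0, 0, -0.12, 0, 0, -0.9, 0, 0, 0, -0.2, 0.06, 0.94, 0, 0, 0, 0, -0.5, 0.06, 0.94, 0, 0, 0, 0, -0.5, 0.06, 0.94, 0, 0, 0, 0, -0.5, 0.06, 0.94, 0, 0, 0, 0, -0.5, 0, 0, 0, 0, 0, 0, -0.5])

```text
time: 46.4
position: [0.4276, -0.058, 0.2313]
tool_rot: [-0.102, 0.995, 0.001, -0.001]
ft_force: [-0.4, -0.4, -0.4]
grip_width: 0.065
grip_force: 0.0
```

Call:
jog_arm(motion=[0, 0, 0, 0, 0, 1, -0.5, 0, 0, 0, 0, 0, 1, -0.5, 0, 0, 0, 0, 0, 1, -0.5, 0, 0, 0, 0, 0, 1, -0.5, 0, 0, 0, 0, 0, 1, -0.5, 0, 0, 0, 0, 0, 1, -0.5, 0, 0, 0, 0, 0, 1, -0.5, 0, 0, 0, 0, 0, 1, -0.5, 0, 0, 0, 0, 0, 1, -0.5, 0, 0, 0, 0, 0, 1, -0.5, 0, 0, 0, 0, 0, 1, -0.5, 0, 0, 0, 0, 0, 1, -0.5])

```text
time: 47.9
position: [0.43, -0.0614, 0.2316]
tool_rot: [0.315, 0.949, -0.0, 0.0]
ft_force: [0.1, -0.4, -0.1]
grip_width: 0.065
grip_force: 0.0
```

Call:
jog_arm(motion=[0, 0, 0, 0, 0, 1, -0.5, 0, 0, 0, 0, 0, 1, -0.5, 0, 0, 0, 0, 0, 1, -0.5, 0, 0, 0, 0, 0, 1, -0.5, 0, 0, 0, 0, 0, 1, -0.5, 0, 0, 0, 0, 0, 1, -0.5, 0, 0, 0, 0, 0, 1, -0.5, 0, 0, 0, 0, 0, 1, -0.5, 0, 0, 0, 0, 0, 1, -0.5, 0, 0, 0, 0, 0, 1, -0.5, 0, 0, 0, 0, 0, 1, -0.5, 0, 0, 0, 0, 0, 1, -0.5])

```text
time: 49.4
position: [0.43, -0.0614, 0.2315]
tool_rot: [0.673, 0.739, -0.0, 0.001]
ft_force: [-1.2, -0.0, 0.4]
grip_width: 0.0652
grip_force: 0.0
```

Call:
jog_arm(motion=[0, 0, 0, 0, 0, 1, -0.5, 0, 0, 0, 0, 0, 0.3, -0.5, 0, 0, 0, 0, 0, 0, -0.5, 0, 0, 0, 0, 0, 0, -0.5])

```text
time: 49.9
position: [0.4294, -0.0605, 0.2315]
tool_rot: [0.705, 0.709, -0.0, 0.0]
ft_force: [-0.6, -0.9, 0.5]
grip_width: 0.0652
grip_force: 0.0
```

```bash
python3 - <<'E'
from h import *
import pickle
C=cam("wrist"); pickle.dump(C,open("w0.pkl","wb"))
w=robot.camera("wrist"); go(.4287,.0092,.09)
t=robot.camera("top")
O=np.zeros((580,800,3),np.uint8)
O[:360,:660]=cv2.resize(w[20:260,60:500],(660,360),interpolation=cv2.INTER_CUBIC)
O[362:572,:420]=cv2.resize(t[190:260,280:420],(420,210),interpolation=cv2.INTER_CUBIC)
O[362:572,422:797]=cv2.resize(t[150:220,130:255],(375,210),interpolation=cv2.INTER_CUBIC)
cv2.imwrite("pics/m3.png",O); cv2.imwrite("pics/w8.png",w); cv2.imwrite("pics/t8.png",t)
E
```

```text
pos [ 0.4294 -0.0604  0.2315] units [ 1.74 -0.01  3.54] tool y deg 0.33
```

View pics/m3.png

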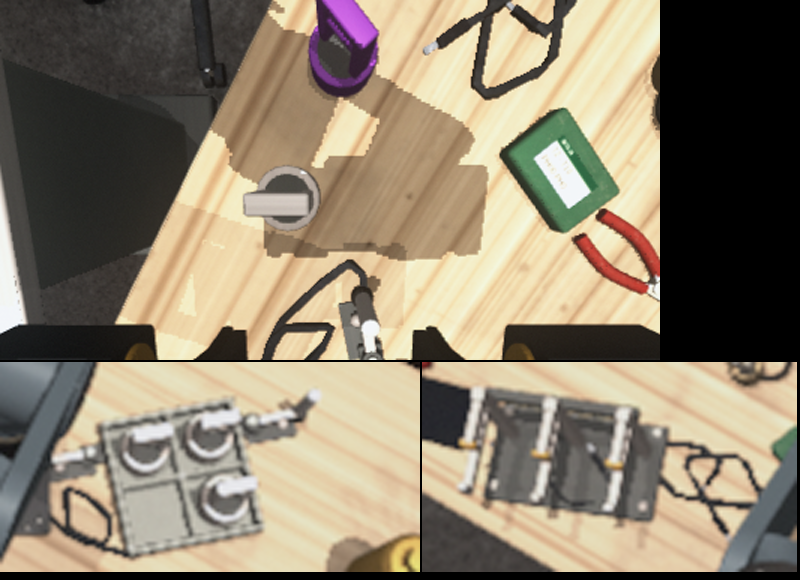

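```bash
python3 - <<'E'
from h import *
import pickle
C=pickle.load(open("w0.pkl","rb")); P=lambda u,v,z:px2w(C,60+u/1.5,20+v/1.5,z)
l=P(244,204.5,.115);r=P(308,204.5,.115);print(l,r,(l+r)/2,np.linalg.norm(l-r)); print("disc",P(290,198,.04))
go(*(((l+r)/2)[:2]),.095)
E
```

```text
[ 0.37789547 -0.01005897  0.115     ] [ 0.4163195  -0.00979857  0.115     ] [ 0.39710748 -0.00992877  0.115     ] 0.038424910098024644
disc [ 0.39908509 -0.00976182  0.04      ]
pos [ 0.4294 -0.0604  0.2315] units [ 1.27 -0.8   3.41] tool y deg 0.33
```

Call:
jog_arm(motion=[0.63, -0.39, 0, 0, 0, 0, -0.5, 0.63, -0.39, 0, 0, 0, 0, -0.5, 0, 0, 0.8, 0, 0, 0, -0.5, 0, 0, 0, 0, 0, 0, -0.5, 0, 0, 0, 0, 0, 0, -0.5])

```text
time: 50.62
position: [0.3985, -0.0103, 0.2001]
tool_rot: [0.705, 0.709, 0.0, 0.0]
ft_force: [-0.0, -0.8, 0.0]
grip_width: 0.0656
grip_force: 0.0
```

```bash
python3 - <<'E'
from h import *
go(.398,-.0099,.088)
C=cam("wrist"); w=robot.camera("wrist"); cv2.imwrite("pics/w9.png",w)
for p in((.378,-.017),(.418,-.017),(.418,-.003),(.378,-.003)): print(np.round(w2px(C,[*p,.115])))
g=cv2.cvtColor(w,cv2.COLOR_BGR2GRAY)
for u in(265,280,295): print(u,g[150:260:4,u].tolist())
for v in (212,218,224): print(v,g[v,200:360:5].tolist())
E
```

```text
pos [ 0.3985 -0.0103  0.2001] units [ 0.01 -0.01  2.8 ] tool y deg 0.3
[255. 228.]
[302. 228.]
[303. 212.]
[255. 212.]
265 [150, 150, 151, 155, 152, 153, 159, 98, 116, 129, 66, 60, 77, 74, 100, 90, 154, 154, 144, 138, 226, 224, 224, 224, 225, 210, 182, 173]
280 [142, 142, 146, 149, 146, 150, 111, 94, 170, 68, 69, 58, 57, 56, 106, 86, 154, 152, 143, 135, 178, 177, 197, 225, 232, 234, 228, 228]
295 [142, 142, 144, 141, 137, 148, 155, 154, 146, 83, 124, 121, 83, 86, 87, 88, 153, 152, 143, 137, 207, 209, 216, 221, 234, 197, 63, 65]
212 [216, 185, 182, 217, 188, 216, 222, 219, 220, 223, 225, 129, 132, 132, 133, 133, 131, 131, 133, 132, 138, 203, 200, 206, 208, 210, 211, 221, 231, 239, 237, 224]
218 [201, 174, 210, 201, 210, 219, 221, 218, 222, 227, 221, 144, 154, 154, 154, 154, 152, 152, 152, 152, 132, 196, 206, 209, 215, 207, 209, 214, 236, 236, 231, 226]
224 [173, 196, 212, 196, 220, 223, 224, 221, 222, 224, 222, 140, 148, 147, 147, 148, 146, 148, 148, 147, 140, 206, 206, 208, 205, 205, 191, 209, 235, 234, 221, 229]
```

Call:
jog_arm(motion=[0.02, -0.02, 0.8, 0, 0, 0, -0.4, 0, 0, 0.8, 0, 0, 0, -0.4, 0, 0, 0.8, 0, 0, 0, -0.4, 0, 0, 0.38, 0, 0, 0, -0.4, 0, 0, 0, 0, 0, 0, -0.4, 0, 0, 0, 0, 0, 0, 0.5, 0, 0, 0, 0, 0, 0, 0.5, 0, 0, 0, 0, 0, 0, 0.5, 0, 0, 0, 0, 0, 0, 0.5, 0, 0, 0, 0, 0, 0, 0.5], grip_force=35)

```text
time: 51.92
position: [0.3974, -0.0094, 0.089]
tool_rot: [0.705, 0.709, 0.0, 0.001]
ft_force: [-0.8, 0.7, 7.0]
grip_width: 0.0398
grip_force: 35.0
```

Call:
jog_arm(motion=[0, 0, -0.5, 0, 0, 0, 0.5, 0, 0, -0.9, 0, 0, 0, 0.5, 0, 0, -0.9, 0, 0, 0, 0.5, 0, 0, -0.9, 0, 0, 0, 0.5, 0, 0, -0.8, 0, 0, -1, 0.5, 0, 0, 0, 0, 0, -1, 0.5, 0, 0, 0, 0, 0, -0.78, 0.5, 0, 0, 0, 0, 0, 0, 0.5])

```text
time: 52.92
position: [0.3963, -0.009, 0.2481]
tool_rot: [0.633, 0.774, -0.0, -0.001]
ft_force: [0.3, 1.1, -3.6]
grip_width: 0.0398
grip_force: 34.9
```

Call:
jog_arm(motion=[-0.86, -0.16, 0, 0, 0, 0, 0.5, -0.86, -0.16, 0, 0, 0, 0, 0.5, -0.86, -0.16, 0, 0, 0, 0, 0.5, -0.86, -0.16, 0, 0, 0, 0, 0.5, -0.86, -0.16, 0, 0, 0, 0, 0.5, -0.86, -0.16, 0, 0, 0, 0, 0.5, 0, 0, 0, 0, 0, 0, 0.5, 0, 0, 0, 0, 0, 0, 0.5])

```text
time: 53.92
position: [0.3995, -0.2183, 0.2477]
tool_rot: [0.634, 0.774, 0.0, -0.001]
ft_force: [0.5, 0.3, -2.8]
grip_width: 0.0396
grip_force: 35.0
```

```bash
python3 -c "
from h import *
go(.3998,-.2194,.103)"
```

```text
pos [ 0.3995 -0.2183  0.2477] units [-0.04  0.01  3.62] tool y deg 11.37
```

Call:
jog_arm(motion=[-0.03, 0.01, 0.5, 0, 0, 0, 0.5, 0, 0, 0.8, 0, 0, 0, 0.5, 0, 0, 0.8, 0, 0, 0, 0.5, 0, 0, 0.8, 0, 0, 0, 0.5, 0, 0, 0.4, 0, 0, 0, 0.5, 0, 0, 0.2, 0, 0, 0, 0.5, 0, 0, 0.06, 0, 0, 0, 0.5, 0, 0, 0.04, 0, 0, 0, 0.5, 0, 0, 0.02, 0, 0, 0, 0.5, 0, 0, 0, 0, 0, 0, 0.5, 0, 0, 0, 0, 0, 0, 0.5])

```text
time: 55.3
position: [0.401, -0.2204, 0.1038]
tool_rot: [0.633, 0.774, -0.0, 0.0]
ft_force: [0.2, -0.5, -2.9]
grip_width: 0.0394
grip_force: 35.0
```

Call:
jog_arm(motion=[0, 0, 0.03, 0, 0, 0, 0.5, 0, 0, 0.02, 0, 0, 0, 0.5, 0, 0, 0, 0, 0, 0, 0.5, 0, 0, 0, 0, 0, 0, 0.5])

```text
time: 55.8
position: [0.4011, -0.2206, 0.1029]
tool_rot: [0.633, 0.774, -0.0, 0.001]
ft_force: [-2.2, 0.5, 11.2]
grip_width: 0.0396
grip_force: 35.0
```

Call:
jog_arm(motion=[0, 0, -0.03, 0, 0, 0, -0.12, 0, 0, 0, 0, 0, 0, -0.12, 0, 0, 0, 0, 0, 0, -0.12, 0, 0, -0.5, 0, 0, 0, -0.12, 0, 0, -0.9, 0, 0, 0, -0.12, 0, 0, -0.9, 0, 0, 0, -0.12, 0, 0, -0.9, 0, 0, 0, -0.12, 1, 0.2, -0.2, 0, 0, 0, -0.12, 1, 0.2, 0, 0, 0, 0, -0.12, 1, 0.2, 0, 0, 0, 0, -0.12, 1, 0.2, 0, 0, 0, 0, -0.12, 1, 0.2, 0, 0, 0, 0, -0.12])

```text
time: 57.3
position: [0.4003, -0.015, 0.2386]
tool_rot: [0.633, 0.774, 0.0, -0.0]
ft_force: [0.8, -0.8, 0.0]
grip_width: 0.0487
grip_force: 0.0
```

Call:
jog_arm(motion=[1, 0.2, 0, 0, 0, 0, -0.12, 1, 0.2, 0, 0, 0, 0, -0.12, 1, 0.2, 0, 0, 0, 0, -0.12, 0, 0, 0, 0, 0, 0, -0.12, 0, 0, 0, 0, 0, 0, -0.12])

```text
time: 57.92
position: [0.4001, 0.1058, 0.2386]
tool_rot: [0.633, 0.774, -0.0, -0.0]
ft_force: [-0.3, -0.3, 0.0]
grip_width: 0.0487
grip_force: 0.0
```

```bash
python3 - <<'E'
from h import *
t=robot.camera("top"); s=robot.camera("scene"); O=np.zeros((590,800,3),np.uint8)
O[:300,:600]=cv2.resize(t[190:260,280:420],(600,300),interpolation=cv2.INTER_CUBIC)
O[302:590,:396]=cv2.resize(s[230:390,250:470],(396,288),interpolation=cv2.INTER_CUBIC)
O[302:590,400:]=cv2.resize(t[140:310,120:420],(400,288))
cv2.imwrite("pics/m4.png",O)
E
```

```text
(no output)
```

View pics/m4.png

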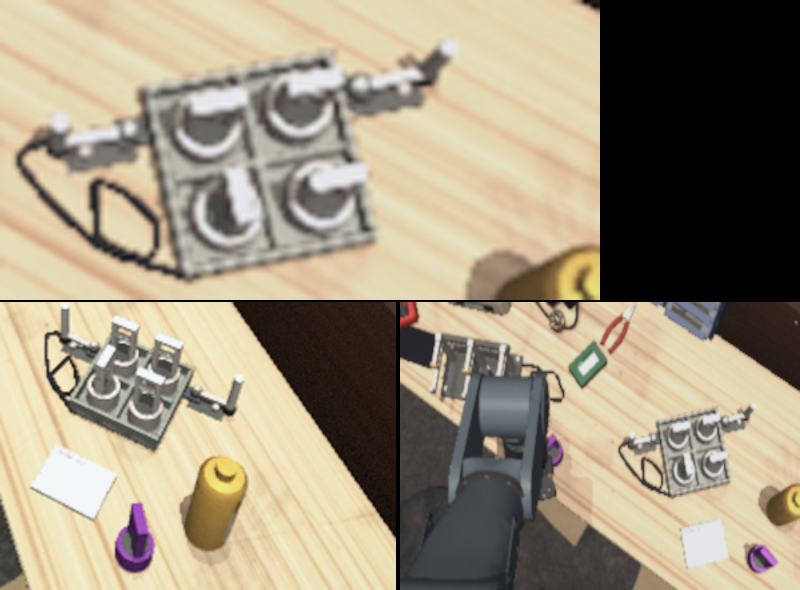

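All four weights stand upright, one in each cell, and both legs are still out. The bystanders have not moved.

```bash
python3 -c "
from rig import robot
print(robot.hand_in())"
```

```text
the job is handed in; nothing more can be done
None
```

The job is done and handed in: both legs were swung out to their end stops first, then all four weights (three from the rack, one from the bench) were stood upright one to a cell, with the keepers shut and the bystanders where they were.

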